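Set the batch-number dial to 5

ROBOT

A 6-joint arm with a two-finger parallel gripper is mounted at the origin on a cart in front of the work surface, level with it; the furniture and walls round the work are solid. World frame = base frame: x ahead of the robot, y to its left, z up, the work surface at z = 0. Lengths are in m, angles in rad, forces in N, time in s.
With the tool pointing down it reaches from about 0.375 to 0.9 m from the base axis. Payload 3.1 kg.
Tool frame: the origin (TCP) lies between the finger pads; the fingertips stand 14 mm ahead of it and the grasp point (between the pads) lies 5 mm behind it (robot.finger_overhang is the distance from the TCP to the fingertips, in m); z points along the fingers, y is the line along which they close (so a half turn about z gives the same grasp; the last joint's range is limited). The gripper opens to 87 mm and grips with 3 to 60 N. Pads are 19 mm wide; open, the fingers measure 117 mm over their backs; the gripper's body (75 mm by 190 mm) begins 51 mm behind the grasp point.
Start: joints at [1.085, 0.527, 1.433, -0, 1.181, -0.178], TCP at [0.189, 0.596, 0.237] pointing down, gripper open.
Joint ranges: [-3.08, 3.08], [-0.75, 2.2], [0.22, 2.44], [-1.43, 4.57], [0, 2.65], [-2.85, 2.85]. Speed limits (rad/s): [2.79, 2.79, 3.14, 3.14, 3.14, 3.14].

INTERFACE

Orientations are given as a unit quaternion [x, y, z, w].
In Python, from rig import monitor, cams, workorder, robot gives the robot as it stands.
- The arm moves only by the tool send_rows, never from a script. Its argument "moves" is one flat list of numbers, 7 for each row, row after row: the opening, from 0 (shut) to 1 (fully open), then the shift along the world's x, y, z in cm, then the turn, a rotation vector about the world's x, y, z in rad. A call has 1 to 5 rows; each row is the pose to reach, as a shift and turn from the pose commanded when the call began; what a row does not reach only later rows make up. A row lasts 1/12 s, in which the tool goes at most 41.7 mm and 7.16 degrees, less where a joint would pass 70% of its speed; a pose out of reach is approached as far as the arm can. A call with a gripper value outside its range is refused whole. The fingers move at their own pace and stop on an object; "grip_force" is the grip in N (left out, the last holds). Time passes only in rows, so rows that repeat a pose let the fingers close. It gives the time, the measured TCP pose, the force, the opening and the grip force at its end, in the units of the state.
- monitor.get_obs(): the state, without advancing time (a new reading comes with each control period).
- cams.camera(name): name is "side" or "top" or "wrist"; returns a dict with "pixels" (384x512x3 uint8, blue, green, red), "range_z" (384x512 float32, m along the optical axis (not along the pixel's ray), 0 where there is no reading), "fovy" (degrees; the focal length in pixels is half the picture's height over the tangent of half this angle, whatever the lens; pixels are square), "cx", "cy" (the principal point, pixels), "rvec" (rotation vector, rad) and "tvec" (3), from world to camera coordinates, as OpenCV has them; the wrist camera has in their place "hand_eye" (4x4, takes a point from camera to tool coordinates, whose origin is the TCP and whose axes are the flange's). Camera axes: x right, y down, z forward; pixel columns grow to the right and rows downward; lengths in m; the calibration is good to about 2 mm. A picture is of the moment at which its call begins: read the wrist's pose just before it.
- workorder.hand_in(): hands the job in; it is judged then, once.
The state is a dict: "time": time; "q": joint angles; "joint_velocities": joint speeds; "joint_torque": joint torques, N m; "position": TCP position; "tool_rot": TCP orientation; "ft_force": force on the tool from outside, world axes, zero at the start; "moment": the same for the moment, N m; "grip_width": finger opening in m; "grip_force": force on a finger pad.
Only numpy, scipy, OpenCV 4.12 (cv2) and the standard library are available. Lean on these libraries where they do the work, as an engineer would, in place of code of your own. Each camera call takes 0.05 s, during which the arm holds its last target. There are 200 camera calls.

TASK

Set the number box on the workbench to batch 5 for the next seed trays: press its knob down against the spring, turn it while it is pressed until the 5 stands in the little window, and let the knob spring up so that the dial is locked on 5. Do it with feeling: do not force the lock or ram the knob against its bottom stop, and leave the things lying round the box where they are.

Things in the scene. Friction and masses are not known exactly. Their poses are not given: they have to be found in the camera images.
- number_box: grey sheet-metal box, 136 mm wide (y), 138 mm deep (x), 56 mm high, screwed to a wooden block 176 x 150 x 50 mm which is fixed to the bench: top plate 106 mm above the bench; origin under its middle on the bench, on the knob's upright axis; its -x side, roughly towards the robot, is sloped at 45 degrees and has the window; +z up
- window (a point): centre of the window, 26 x 26 mm, in the sloped front of the box; behind it the white cone-shaped drum carries the numbers 1 to 8 in black strokes, 20 mm tall, of which one shows
- knob_axis (a point): on the knob's axis at the top plate, 106 mm above the bench. The black knob above it: a round flange 62 mm across, 6 mm thick, with a bar grip over its middle, 14 mm thick, 46 long, 25 high. With the knob up, the flange's top is 126 to 142 mm above the bench: the knob was clamped to its shaft at an unknown, unmeasured height and does not slip; find it by touching the flange
- dial (a joint): angle of the number drum and its knob, rad, growing clockwise seen from above; number n is in the window at (n - 1) x 0.7854 (5 at 3.1416). The bar grip lies along the box's x axis at 0. Starts anywhere from 0.2 to 1.4 (1 to nearly 3), seated or between two numbers, so 5 is reached clockwise. Ends stand 0.3 rad beyond 1 and 8. Takes about 0.05 N m while pressed
- lock_ring: the fixed lock ring with eight gaps and the bottom stop, hidden in the box (origin on its axis, 50 mm above the bench). A pin on the drum stands 6 mm deep in a gap on each number and blocks turning; between numbers the spring holds the pin against the ring with 9 N and it can be dragged along with about 0.15 N m until it snaps into the next gap
- drum: the number drum with its lock pin and, on top, the knob; all turn and sink together; origin on the box's upright axis, 50 mm above the bench when up. A spring lifts it: about 3 N when up and 1 N more per mm pressed. Pressed deeper than 6 mm (9 N) it turns freely; the hard bottom stop is at 8 mm (11 N). Let go between numbers it stays 6 mm down; it springs up only within about 0.03 rad of a number
- label_bundle: bystander: bundle of wooden plant labels, 27 x 156 x 19 mm, origin under its middle
- marker: bystander: pen, 17 x 135 x 16 mm, origin under its middle
- seed_packet_1: bystander: seed packet, 112 x 82 x 10 mm, lying flat, origin under its middle
- seed_packet_3: bystander: seed packet, 112 x 82 x 10 mm, lying flat, origin under its middle
- tape_roll_2: bystander: roll of brown tape lying flat, 94 mm across, 48 mm high, origin under its middle

How it is judged:
At the end, for the whole second after the job is handed in: the drum stands on 5 within 0.06 rad, the knob has sprung up to within 2 mm of its top position (so the pin is locked in the gap of 5), and the robot has let go (value of joint dial between 3.0816 and 3.2016 rad and z of drum in the frame of number_box above 0.048 m and contact force between each of the arm, the fingers and drum below 0.1 N); the robot touches nothing.
It fails at once if the lock or the bottom stop was forced: more than 15 N between drum and lock ring (at the bottom about 26 N down on the knob) (contact force between lock_ring and drum above 15 N).
It fails at once if something lying round the box was moved by more than 20 mm (distance of any of label_bundle, marker, seed_packet_1, seed_packet_3, tape_roll_2 from where it was at the start of the episode above 0.02 m).
It also fails if it takes over 61 s, if anything falls off the work surface, if the arm or the gripper's body presses on something with over 40 N, if the wrist force passes 120 N, or if a joint passes its speed limit or range.

## Working session

There is one attempt and no reset: what is moved stays moved. The work goes in short steps, Python scripts to look and compute and a tool call to move; the robot and the scene stay as the last step left them, time stands still between calls to the robot, and variables do not carry over. Pictures are saved under pics/ and viewed, at most 10 in all, crops included, and the job is handed in when it is done.

Besides the shell and the picture viewer there is one more tool, called after "Request:" as name(argument=value, ...) on one line, values as JSON. send_rows: Moves the arm, as the interface text tells. Its arguments: {"type":"object","properties":{"moves":{"type":"array","items":{"type":"number"}},"grip_force":{"type":"number"}},"required":["moves"]}

```bash
mkdir -p pics
cat > h.py <<'E'
import numpy as np,cv2,pickle
from scipy.spatial.transform import Rotation as R
from rig import monitor,cams,workorder,robot
def shot(n):
    o=monitor.get_obs(); c=cams.camera(n); c['obs']=o; return c
def world(c,u,v,z=None):
    f=192/np.tan(np.radians(c['fovy'])/2); z=c['range_z'][v,u] if z is None else z
    p=np.stack([(u-c['cx'])/f*z,(v-c['cy'])/f*z,z*np.ones(np.shape(u))],-1)
    if 'rvec' in c:
        return (p-np.ravel(c['tvec']))@R.from_rotvec(np.ravel(c['rvec'])).as_matrix()
    H=np.array(c['hand_eye']); p=p@H[:3,:3].T+H[:3,3]
    o=c['obs']; return p@R.from_quat(o['tool_rot']).as_matrix().T+np.array(o['position'])
E
python3 - <<'E'
from h import *
for n in('top','side'):
    c=shot(n); pickle.dump(c,open(n+'.pkl','wb')); cv2.imwrite(f'pics/{n}.png',c['pixels'])
o=monitor.get_obs(); print(o)
E
```

```text
{'time': 0.1, 'q': array([ 1.08449122e+00,  5.28363867e-01,  1.43377312e+00, -5.23747667e-06,
        1.18139937e+00, -1.78472413e-01]), 'joint_velocities': array([-0.00057789, -0.00268666, -0.00481478,  0.00029742, -0.00071502,
        0.00215377]), 'joint_torque': array([-5.07840796e-04, -4.40987349e+01, -1.77150947e+01,  6.34913659e-02,
        5.34699659e-02, -4.28205124e-05]), 'position': array([0.18902807, 0.59506655, 0.23567553]), 'tool_rot': array([ 1.53308292e-01,  9.88177931e-01, -9.19448582e-04, -3.14828089e-04]), 'ft_force': array([ 0.59179947,  0.19108922, -0.00971883]), 'moment': array([-0.02102433, -0.00118917, -0.02081011]), 'grip_force': 0.0, 'grip_width': 0.08679482887433038}
```

View pics/top.png

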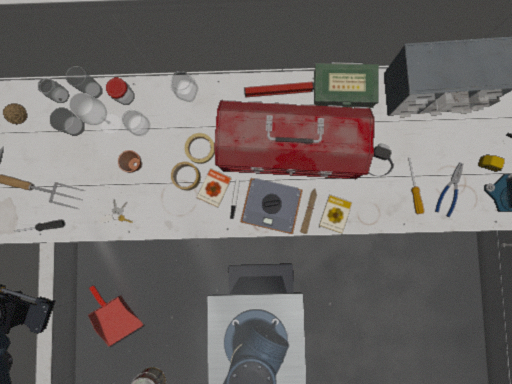

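View pics/side.png

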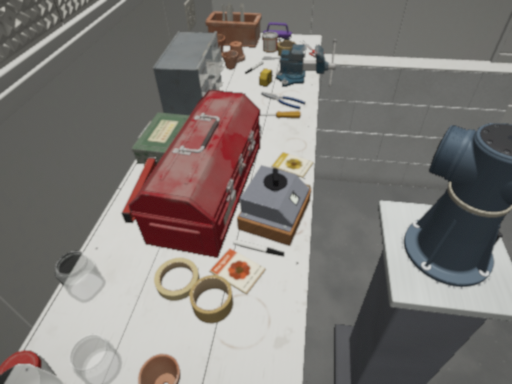

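Run:
```python
from h import *
c=pickle.load(open('top.pkl','rb'))
for n,u,v in [('knob',272,203),('TLbox',256,181),('toolbox near',295,172),('toolbox mid',295,150),('handle',295,139),('packetL',213,188),('packetR',335,214),('bench',350,190)]:
    print(n,np.round(world(c,np.array(u),np.array(v)),3))
# cloud of box top region
v,u=np.mgrid[165:245,225:320]; P=world(c,u,v)
for lo,hi in[(.095,.115),(.118,.135),(.137,.18)]:
    m=(P[...,2]>lo)&(P[...,2]<hi)&(P[...,0]<P[33,47,0]+.1); 
    r=cv2.minAreaRect((P[m][:,:2]*1000).astype(np.float32)); print(lo,m.sum(),P[m].mean(0).round(4),r)
cv2.imwrite('pics/topc.png',cv2.resize(c['pixels'][165:245,225:325],None,fx=8,fy=7.5,interpolation=cv2.INTER_CUBIC))
```

```text
knob [ 0.443 -0.065  0.152]
TLbox [ 0.516 -0.017  0.108]
toolbox near [ 0.541 -0.14   0.103]
toolbox mid [ 0.593 -0.136  0.194]
handle [ 0.62  -0.135  0.218]
packetL [0.508 0.132 0.01 ]
packetR [ 0.41  -0.276  0.009]
bench [ 0.49  -0.333 -0.003]
0.095 1427 [ 0.4652 -0.0691  0.1043] ((467.9275207519531, -79.90542602539062), (257.76226806640625, 165.49700927734375), 85.07835388183594)
0.118 317 [ 0.4666 -0.0715  0.1295] ((480.83782958984375, -78.5811767578125), (254.55372619628906, 137.60154724121094), 84.8615951538086)
0.137 425 [ 0.5314 -0.1012  0.1524] ((494.8614501953125, -80.41268920898438), (254.7654571533203, 123.9724349975586), 87.96615600585938)
```

View pics/topc.png

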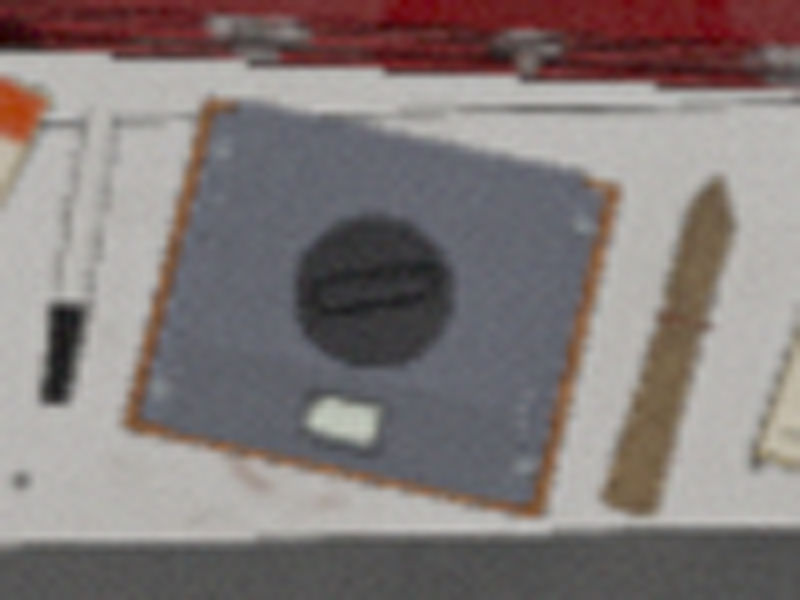

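Request:
send_rows(moves=[1, 5, -13, 8, 0, 0, -0.3, 1, 10, -26, 12, 0, 0, -0.6, 1, 15, -39, 12, 0, 0, -0.9, 1, 20, -52, 12, 0, 0, -1.06, 1, 24, -66, 12, 0, 0, -1.06])

```text
time: 0.52
position: [0.2597, 0.4093, 0.2952]
tool_rot: [0.452, 0.892, 0.0, 0.0]
ft_force: [1.5, -0.5, 0.6]
grip_width: 0.0871
grip_force: 0.0
```

Request:
send_rows(moves=[1, 18, -47.5, 3.5, 0, 0, -0.44, 1, 18, -47.5, 3.5, 0, 0, -0.44, 1, 18, -47.5, 3.5, 0, 0, -0.44, 1, 18, -47.5, 3.5, 0, 0, -0.44, 1, 18, -47.5, 3.5, 0, 0, -0.44])

```text
time: 0.93
position: [0.3328, 0.2146, 0.3092]
tool_rot: [0.634, 0.773, -0.0, -0.0]
ft_force: [1.2, -0.0, 0.1]
grip_width: 0.087
grip_force: 0.0
```

Request:
send_rows(moves=[1, 11, -27.5, 2, 0, 0, -0.0, 1, 11, -27.5, 2, 0, 0, 0, 1, 11, -27.5, 2, 0, 0, 0, 1, 11, -27.5, 2, 0, 0, 0, 1, 11, -27.5, 2, 0, 0, 0])

```text
time: 1.35
position: [0.4101, 0.0215, 0.3233]
tool_rot: [0.634, 0.773, 0.0, -0.0]
ft_force: [1.3, 0.2, -0.2]
grip_width: 0.087
grip_force: 0.0
```

Request:
send_rows(moves=[1, 3, -8, 0, 0, 0, 0, 1, 3, -8, 0, 0, 0, 0, 1, 3, -8, 0, 0, 0, 0, 1, 3, -8, 0, 0, 0, 0])

```text
time: 1.68
position: [0.4407, -0.0586, 0.3227]
tool_rot: [0.636, 0.772, -0.0, -0.0]
ft_force: [0.7, -0.1, -0.5]
grip_width: 0.0868
grip_force: 0.0
```

Run:
```python
from h import *
c=shot('wrist'); pickle.dump(c,open('w1.pkl','wb')); cv2.imwrite('pics/w1.png',c['pixels']); print(c['obs']['position'],c['obs']['q'],np.array(c['hand_eye']).round(3),c['fovy'])
```

```text
[ 0.44069182 -0.05864843  0.32274125] [-3.84713755e-01  1.71496702e-01  1.74285445e+00  9.96092669e-05
  1.22804277e+00 -5.78075850e-01] [[ 0.001 -0.961 -0.276  0.075]
 [ 1.     0.001  0.     0.001]
 [ 0.    -0.276  0.961 -0.149]
 [ 0.     0.     0.     1.   ]] 63.36947781234417
```

View pics/w1.png

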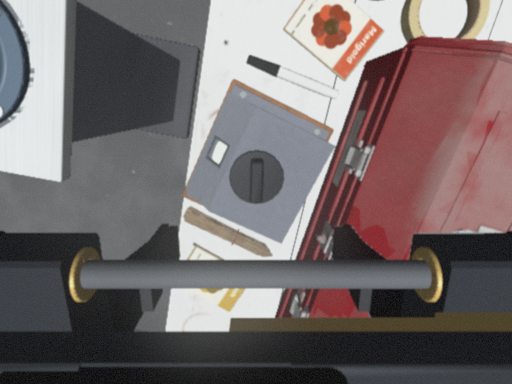

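Run:
```python
from h import *
c=pickle.load(open('w1.pkl','rb'))
v,u=np.mgrid[135:220,215:300]; P=world(c,u,v)
near=np.hypot(P[...,0]-.443,P[...,1]+.065)<.045
h=np.histogram(P[near][:,2],np.arange(.1,.17,.004)); print(list(zip(h[1].round(3),h[0])))
g=c['pixels'][135:220,215:300].max(-1)
for m,n in[(near&(P[...,2]>.115)&(P[...,2]<.137),'fl'),(near&(P[...,2]>.138),'bar')]:
    r=cv2.minAreaRect((P[m][:,:2]*1000).astype(np.float32)); e=cv2.minEnclosingCircle((P[m][:,:2]*1000).astype(np.float32))
    print(n,m.sum(),np.median(P[m],0).round(4),r,e)
cr=np.array(cv2.resize(c['pixels'][125:230,195:345],None,fx=5,fy=5,interpolation=cv2.INTER_CUBIC)); cv2.imwrite('pics/w1c.png',cr)
# box edge (block) points: 
for uv in[(238,82),(332,132),(186,196)]: print(uv,world(c,np.array(uv[0]),np.array(uv[1])).round(4))
```

```text
[(np.float64(0.1), np.int64(135)), (np.float64(0.104), np.int64(1776)), (np.float64(0.108), np.int64(59)), (np.float64(0.112), np.int64(0)), (np.float64(0.116), np.int64(0)), (np.float64(0.12), np.int64(0)), (np.float64(0.124), np.int64(8)), (np.float64(0.128), np.int64(1569)), (np.float64(0.132), np.int64(121)), (np.float64(0.136), np.int64(9)), (np.float64(0.14), np.int64(5)), (np.float64(0.144), np.int64(10)), (np.float64(0.148), np.int64(21)), (np.float64(0.152), np.int64(504)), (np.float64(0.156), np.int64(35)), (np.float64(0.16), np.int64(0)), (np.float64(0.164), np.int64(0))]
fl 1700 [ 0.4393 -0.0617  0.1309] ((443.52044677734375, -64.08023834228516), (60.64099884033203, 60.721771240234375), 55.89322280883789) ((443.41375732421875, -64.14632415771484), 30.90437889099121)
bar 582 [ 0.443  -0.0618  0.1546] ((443.4422607421875, -63.97518539428711), (13.789103507995605, 45.82416915893555), 10.678542137145996) ((443.0291442871094, -64.11620330810547), 23.22814178466797)
(238, 82) [0.3998 0.036  0.0498]
(332, 132) [ 0.534  -0.0017  0.0509]
(186, 196) [ 0.355  -0.1277  0.0513]
```

View pics/w1c.png

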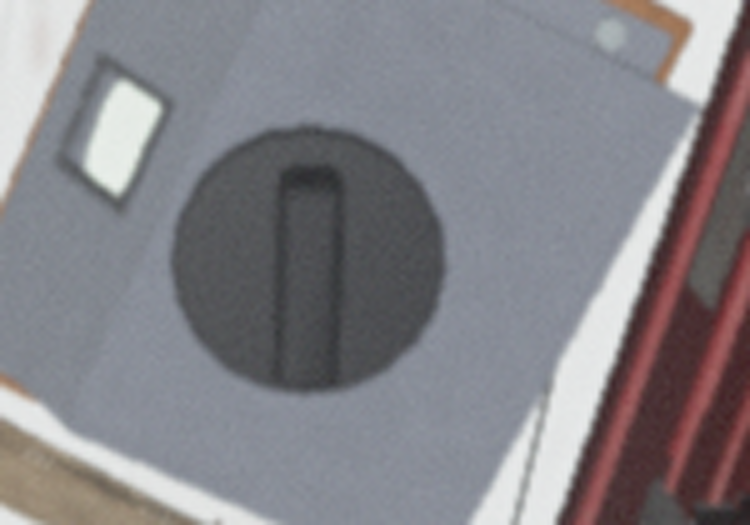

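Run:
```python
from h import *
for f in('top.pkl','side.pkl'):
    c=pickle.load(open(f,'rb')); v,u=np.mgrid[0:384,0:512]; P=world(c,u,v)[c['range_z']>0]
    d=np.hypot(P[:,0]-.4434,P[:,1]+.0641)
    for lo,hi in[(.09,.105),(.105,.115),(.115,.13),(.13,.15)]:
        m=(d>lo)&(d<hi)&(P[:,2]<.3); print(f,lo,P[m][:,2].max().round(3))
```

```text
top.pkl 0.09 0.135
top.pkl 0.105 0.159
top.pkl 0.115 0.175
top.pkl 0.13 0.196
side.pkl 0.09 0.135
side.pkl 0.105 0.161
side.pkl 0.115 0.176
side.pkl 0.13 0.195
```

Request:
send_rows(moves=[0.3, 0.25, -0.55, -4, 0, 0, 0, 0.3, 0.25, -0.55, -8, 0, 0, 0, 0.3, 0.25, -0.55, -10, 0, 0, 0, 0.3, 0.25, -0.55, -10, 0, 0, 0, 0.3, 0.25, -0.55, -10, 0, 0, 0], grip_force=20)

```text
time: 2.15
position: [0.4415, -0.0602, 0.2227]
tool_rot: [0.633, 0.774, -0.0, -0.002]
ft_force: [0.2, -0.3, 0.1]
grip_width: 0.0616
grip_force: 0.0
```

Request:
send_rows(moves=[0.3, 0, 0, 0, 0, 0, 0, 0.3, 0, 0, 0, 0, 0, 0, 0.3, 0, 0, 0, 0, 0, 0, 0.3, 0, 0, 0, 0, 0, 0, 0.3, 0, 0, 0, 0, 0, 0])

```text
time: 2.57
position: [0.4431, -0.0621, 0.2241]
tool_rot: [0.634, 0.774, 0.0, 0.001]
ft_force: [-0.5, -0.3, 0.4]
grip_width: 0.0299
grip_force: 0.0
```

Request:
send_rows(moves=[0.3, 0, 0, 0, 0, 0, 0, 0.3, 0, 0, 0, 0, 0, 0, 0.3, 0, 0, 0, 0, 0, 0, 0.3, 0, 0, 0, 0, 0, 0])

```text
time: 2.9
position: [0.4427, -0.0621, 0.2232]
tool_rot: [0.634, 0.773, -0.0, -0.0]
ft_force: [-0.2, -0.2, 0.2]
grip_width: 0.0263
grip_force: 0.0
```

Request:
send_rows(moves=[0.3, 0.05, -0.2, -3, 0, 0, 0, 0.3, 0.05, -0.2, -5, 0, 0, 0, 0.3, 0.05, -0.2, -6.5, 0, 0, 0, 0.3, 0.05, -0.2, -6.5, 0, 0, 0, 0.3, 0.05, -0.2, -6.5, 0, 0, 0])

```text
time: 3.32
position: [0.4428, -0.0639, 0.1577]
tool_rot: [0.634, 0.773, -0.0, -0.001]
ft_force: [0.6, 0.5, 0.4]
grip_width: 0.0262
grip_force: 0.0
```

Request:
send_rows(moves=[0.3, 0, 0, -0.2, 0, 0, 0, 0.3, 0, 0, -0.4, 0, 0, 0, 0.3, 0, 0, -0.6, 0, 0, 0, 0.3, 0, 0, -0.8, 0, 0, 0, 0.3, 0, 0, -0.8, 0, 0, 0])

```text
time: 3.73
position: [0.4432, -0.064, 0.1503]
tool_rot: [0.634, 0.774, 0.0, 0.0]
ft_force: [-0.3, 0.5, 0.8]
grip_width: 0.026
grip_force: 0.0
```

Expected contact at about z=0.145. Go down in 1 mm steps.

Request:
send_rows(moves=[0.3, 0, 0, -0.1, 0, 0, 0, 0.3, 0, 0, -0.2, 0, 0, 0, 0.3, 0, 0, -0.3, 0, 0, 0, 0.3, 0, 0, -0.3, 0, 0, 0])

```text
time: 4.07
position: [0.4431, -0.064, 0.147]
tool_rot: [0.634, 0.774, -0.0, -0.0]
ft_force: [0.1, 0.1, -0.7]
grip_width: 0.0262
grip_force: 0.0
```

Request:
send_rows(moves=[0.3, 0, 0, -0.1, 0, 0, 0, 0.3, 0, 0, -0.1, 0, 0, 0, 0.3, 0, 0, -0.1, 0, 0, 0])

```text
time: 4.32
position: [0.4432, -0.064, 0.1461]
tool_rot: [0.634, 0.774, -0.0, -0.0]
ft_force: [-0.5, 0.8, -1.0]
grip_width: 0.0261
grip_force: 0.0
```

Request:
send_rows(moves=[0.3, 0, 0, -0.1, 0, 0, 0, 0.3, 0, 0, -0.1, 0, 0, 0, 0.3, 0, 0, -0.1, 0, 0, 0])

```text
time: 4.57
position: [0.4432, -0.064, 0.1451]
tool_rot: [0.634, 0.774, -0.0, -0.0]
ft_force: [0.2, -0.9, 0.3]
grip_width: 0.0255
grip_force: 0.0
```

Request:
send_rows(moves=[0.3, 0, 0, -0.05, 0, 0, 0, 0.3, 0, 0, -0.05, 0, 0, 0, 0.3, 0, 0, -0.05, 0, 0, 0])

```text
time: 4.82
position: [0.4432, -0.0641, 0.1447]
tool_rot: [0.634, 0.774, 0.0, 0.0]
ft_force: [-0.4, -0.0, -0.3]
grip_width: 0.0259
grip_force: 0.1
```

Request:
send_rows(moves=[0.3, 0, 0, -0.05, 0, 0, 0, 0.3, 0, 0, -0.05, 0, 0, 0, 0.3, 0, 0, -0.05, 0, 0, 0])

```text
time: 5.07
position: [0.4434, -0.0643, 0.1445]
tool_rot: [0.634, 0.774, -0.0, 0.0]
ft_force: [-0.3, -1.4, 4.0]
grip_width: 0.026
grip_force: 2.0
```

Request:
send_rows(moves=[0.3, 0, 0, -0.05, 0, 0, 0, 0.3, 0, 0, -0.05, 0, 0, 0, 0.3, 0, 0, -0.05, 0, 0, 0])

```text
time: 5.32
position: [0.4435, -0.0645, 0.1442]
tool_rot: [0.634, 0.774, -0.0, 0.001]
ft_force: [-1.0, -3.0, 6.7]
grip_width: 0.0264
grip_force: 3.5
```

Request:
send_rows(moves=[0.08, 0, 0, 0, 0, 0, 0, 0.08, 0, 0, 0, 0, 0, 0, 0.08, 0, 0, 0, 0, 0, 0, 0.08, 0, 0, 0, 0, 0, 0], grip_force=25)

```text
time: 5.65
position: [0.4429, -0.0643, 0.1442]
tool_rot: [0.634, 0.774, -0.0, 0.0]
ft_force: [-1.8, -1.8, 7.1]
grip_width: 0.0136
grip_force: 27.9
```

Request:
send_rows(moves=[0.05, 0, 0, 0, 0, 0, 0, 0.05, 0, 0, 0, 0, 0, 0, 0.05, 0, 0, 0, 0, 0, 0])

```text
time: 5.9
position: [0.4429, -0.0643, 0.1442]
tool_rot: [0.634, 0.774, -0.0, 0.0]
ft_force: [-2.2, -1.8, 6.8]
grip_width: 0.0136
grip_force: 27.9
```

Request:
send_rows(moves=[0.05, 0, 0, -0.06, 0, 0, 0, 0.05, 0, 0, -0.06, 0, 0, 0, 0.05, 0, 0, -0.06, 0, 0, 0])

```text
time: 6.15
position: [0.443, -0.0643, 0.1437]
tool_rot: [0.634, 0.774, -0.0, 0.0]
ft_force: [-2.3, -0.5, 8.7]
grip_width: 0.0141
grip_force: 28.1
```

Request:
send_rows(moves=[0.05, 0, 0, -0.05, 0, 0, 0, 0.05, 0, 0, -0.05, 0, 0, 0, 0.05, 0, 0, -0.05, 0, 0, 0])

```text
time: 6.4
position: [0.443, -0.0643, 0.1433]
tool_rot: [0.634, 0.774, -0.0, 0.0]
ft_force: [-2.8, -1.1, 10.5]
grip_width: 0.0135
grip_force: 28.2
```

Request:
send_rows(moves=[0.05, 0, 0, 0, 0, 0, -0.05, 0.05, 0, 0, 0, 0, 0, -0.1, 0.05, 0, 0, 0, 0, 0, -0.15, 0.05, 0, 0, 0, 0, 0, -0.15])

```text
time: 6.73
position: [0.4429, -0.0643, 0.1433]
tool_rot: [0.69, 0.724, -0.0, 0.0]
ft_force: [-2.9, -1.0, 9.0]
grip_width: 0.0139
grip_force: 29.4
```

Run:
```python
from h import *
o=monitor.get_obs();print(o['moment'],o['ft_force'],o['position'],R.from_quat(o['tool_rot']).as_euler('zyx'),o['q'])
```

```text
[-0.39683323  0.67439513 -0.12860149] [-2.94588958 -0.97998597  9.02270503] [ 0.44285559 -0.06432753  0.14330275] [-1.61784195e+00 -4.96299463e-04  3.14082491e+00] [-3.94302195e-01  4.53393052e-01  1.95849926e+00 -1.34902916e-03
  7.29864071e-01 -4.40342165e-01]
```

Request:
send_rows(moves=[0.05, 0, 0, -0.02, 0, 0, -0.08, 0.05, 0, 0, -0.02, 0, 0, -0.16, 0.05, 0, 0, -0.02, 0, 0, -0.24, 0.05, 0, 0, -0.02, 0, 0, -0.32, 0.05, 0, 0, -0.02, 0, 0, -0.4])

```text
time: 7.15
position: [0.4426, -0.0642, 0.1431]
tool_rot: [0.821, 0.571, -0.001, -0.0]
ft_force: [-1.7, -1.7, 10.1]
grip_width: 0.0141
grip_force: 28.8
```

Run:
```python
from h import *
o=monitor.get_obs();print(o['moment'],o['ft_force'],o['position'])
```

```text
[-0.44378257  0.76730656  0.02731127] [-1.74162329 -1.73387826 10.10749446] [ 0.4425526  -0.06423151  0.14307125]
```

Good; moment is low, so it turns free. Continue.

Request:
send_rows(moves=[0.05, 0, 0, 0, 0, 0, -0.1, 0.05, 0, 0, 0, 0, 0, -0.2, 0.05, 0, 0, 0, 0, 0, -0.3, 0.05, 0, 0, 0, 0, 0, -0.4, 0.05, 0, 0, 0, 0, 0, -0.5])

```text
time: 7.57
position: [0.4422, -0.064, 0.143]
tool_rot: [0.937, 0.35, -0.001, -0.0]
ft_force: [-2.8, -0.5, 9.9]
grip_width: 0.0139
grip_force: 28.8
```

Request:
send_rows(moves=[0.05, 0, 0, 0, 0, 0, -0.1, 0.05, 0, 0, 0, 0, 0, -0.2, 0.05, 0, 0, 0, 0, 0, -0.3, 0.05, 0, 0, 0, 0, 0, -0.4, 0.05, 0, 0, 0, 0, 0, -0.4])

```text
time: 7.98
position: [0.4421, -0.0638, 0.143]
tool_rot: [0.988, 0.157, -0.001, -0.0]
ft_force: [-4.2, -0.6, 10.7]
grip_width: 0.0143
grip_force: 29.3
```

Run:
```python
from h import *
c=pickle.load(open('w1.pkl','rb'))
v,u=np.mgrid[0:240,150:370]; P=world(c,u,v); A=[.4434,-.0641]
Q=P[...,:2]-A
for y0 in(-12,-15,-18):
    a=np.radians(y0); L=Q@np.array([[np.cos(a),-np.sin(a)],[np.sin(a),np.cos(a)]])
    m=(P[...,2]>.098)&(P[...,2]<.112)&(np.abs(L)<.09).all(-1)
    m=cv2.morphologyEx(m.astype(np.uint8),cv2.MORPH_OPEN,np.ones((3,3)))
    n,l,s,_=cv2.connectedComponentsWithStats(m); k=1+s[1:,4].argmax()
    r=cv2.minAreaRect((P[l==k][:,:2]*1000).astype(np.float32)); print(y0,r)
    # side-edge line fits in box frame
    X=L[...,0][l==k];Y=L[...,1][l==k]
    for sg in(1,-1):
        pts=[]
        for x in np.arange(-.03,.06,.003):
            q=(abs(X-x)<.0015)
            if q.sum()>5: pts.append((x,sg*np.max(sg*Y[q])))
        pts=np.array(pts); p=np.polyfit(*pts.T,1); print(' yaw',sg,y0+np.degrees(np.arctan(p[0])),p[1],np.std(pts[:,1]-np.polyval(p,pts[:,0])))
```

```text
-12 ((455.0837707519531, -67.43938446044922), (138.99148559570312, 114.72726440429688), 75.42387390136719)
 yaw 1 -14.44970127235616 0.06921173771433703 0.0001813703121314815
 yaw -1 -14.171264062917146 -0.06936270572983463 0.0004442287801233915
-15 ((455.0837707519531, -67.43938446044922), (138.99148559570312, 114.72726440429688), 75.42387390136719)
 yaw 1 -14.576423143568631 0.06919877362607602 7.979519719777854e-06
 yaw -1 -14.495094327635606 -0.06930059236523886 0.0002737968517589832
-18 ((455.0837707519531, -67.43938446044922), (138.99148559570312, 114.72726440429688), 75.42387390136719)
 yaw 1 -14.584944150250088 0.06933263356131068 4.37356410039318e-05
 yaw -1 -14.628260834930465 -0.06937893160972133 0.0002939161390790985
```

Request:
send_rows(moves=[0.05, 0, 0, 0, 0, 0, -0.1, 0.05, 0, 0, 0, 0, 0, -0.2, 0.05, 0, 0, 0, 0, 0, -0.3, 0.05, 0, 0, 0, 0, 0, -0.4, 0.05, 0, 0, 0, 0, 0, -0.48])

```text
time: 8.4
position: [0.442, -0.0635, 0.1429]
tool_rot: [0.997, -0.083, -0.001, -0.0]
ft_force: [-2.8, 1.1, 10.3]
grip_width: 0.0136
grip_force: 28.7
```

Request:
send_rows(moves=[0.05, 0, 0, 0, 0, 0, -0.05, 0.05, 0, 0, 0, 0, 0, -0.06, 0.05, 0, 0, 0, 0, 0, -0.06])

```text
time: 8.65
position: [0.442, -0.0634, 0.143]
tool_rot: [0.994, -0.11, -0.001, -0.0]
ft_force: [-3.6, 0.3, 11.0]
grip_width: 0.014
grip_force: 28.9
```

Run:
```python
from h import *
o=monitor.get_obs();q=o['tool_rot'];print(2*np.degrees(np.arctan2(q[1],q[0]))-90,o['moment'],o['ft_force'],o['position'])
```

```text
-102.68389450773218 [0.11413736 0.76251201 0.08197273] [-3.62860155  0.3189093  10.97554334] [ 0.44201367 -0.06343526  0.14295796]
```

Request:
send_rows(moves=[0.05, 0, 0, 0, 0, 0, -0.03, 0.05, 0, 0, 0, 0, 0, -0.03, 0.05, 0, 0, 0.05, 0, 0, -0.03, 0.05, 0, 0, 0.1, 0, 0, -0.03, 0.05, 0, 0, 0.1, 0, 0, -0.03])

```text
time: 9.07
position: [0.442, -0.0634, 0.1439]
tool_rot: [0.992, -0.125, -0.001, -0.0]
ft_force: [-3.1, 1.6, 9.6]
grip_width: 0.0137
grip_force: 28.9
```

Request:
send_rows(moves=[0.05, 0, 0, 0.05, 0, 0, 0, 0.05, 0, 0, 0.1, 0, 0, 0, 0.05, 0, 0, 0.1, 0, 0, 0])

```text
time: 9.32
position: [0.442, -0.0634, 0.1448]
tool_rot: [0.992, -0.125, -0.001, -0.0]
ft_force: [-3.1, 1.7, 8.4]
grip_width: 0.0134
grip_force: 28.8
```

Request:
send_rows(moves=[0.05, 0, 0, 0.05, 0, 0, 0, 0.05, 0, 0, 0.1, 0, 0, 0, 0.05, 0, 0, 0.1, 0, 0, 0])

```text
time: 9.57
position: [0.442, -0.0634, 0.1457]
tool_rot: [0.992, -0.125, -0.001, -0.0]
ft_force: [-3.2, 1.1, 7.4]
grip_width: 0.0134
grip_force: 28.7
```

Request:
send_rows(moves=[0.05, 0, 0, 0.05, 0, 0, 0, 0.05, 0, 0, 0.05, 0, 0, 0, 0.05, 0, 0, 0.05, 0, 0, 0])

```text
time: 9.82
position: [0.442, -0.0634, 0.1461]
tool_rot: [0.992, -0.125, -0.001, -0.0]
ft_force: [-2.9, 0.2, 7.0]
grip_width: 0.0136
grip_force: 28.6
```

Request:
send_rows(moves=[0.05, 0, 0, 0.1, 0, 0, 0, 0.05, 0, 0, 0.2, 0, 0, 0, 0.05, 0, 0, 0.25, 0, 0, 0, 0.05, 0, 0, 0.3, 0, 0, 0, 0.05, 0, 0, 0.3, 0, 0, 0])

```text
time: 10.23
position: [0.442, -0.0634, 0.1488]
tool_rot: [0.992, -0.125, -0.001, -0.0]
ft_force: [-2.6, -0.5, 5.0]
grip_width: 0.014
grip_force: 28.3
```

Request:
send_rows(moves=[0.25, 0, 0, 0, 0, 0, 0, 0.25, 0, 0, 0, 0, 0, 0, 0.25, 0, 0, 0, 0, 0, 0, 0.25, 0, 0, 0, 0, 0, 0, 0.25, 0, 0, 0, 0, 0, 0])

```text
time: 10.65
position: [0.4438, -0.0643, 0.149]
tool_rot: [0.992, -0.125, 0.001, 0.0]
ft_force: [-1.1, 0.1, 4.4]
grip_width: 0.0213
grip_force: 2.1
```

Released; now lift clear straight up and look.

Request:
send_rows(moves=[0.25, 0, 0, 0.2, 0, 0, 0, 0.25, 0, 0, 1, 0, 0, 0, 0.25, 0, 0, 4, 0, 0, 0, 0.25, 0, 0, 8, 0, 0, 0, 0.25, 0, 0, 10, 0, 0, 0])

```text
time: 11.07
position: [0.4447, -0.0645, 0.2523]
tool_rot: [0.992, -0.125, 0.002, 0.001]
ft_force: [0.7, -0.9, -0.5]
grip_width: 0.0218
grip_force: 0.0
```

Request:
send_rows(moves=[0.25, 0, 0, 4, 0, 0, 0, 0.25, 0, 0, 8, 0, 0, 0, 0.25, 0, 0, 8, 0, 0, 0, 0.25, 0, 0, 8, 0, 0, 0])

```text
time: 11.4
position: [0.4446, -0.0646, 0.3317]
tool_rot: [0.992, -0.125, 0.004, 0.001]
ft_force: [-0.6, 0.3, -0.1]
grip_width: 0.0214
grip_force: 0.0
```

Run:
```python
from h import *
c=shot('wrist'); print(c['obs']['position'])
v,u=np.mgrid[0:384,0:512]; P=world(c,u,v); d=np.hypot(P[...,0]-.4434,P[...,1]+.0641)
near=d<.033
f=near&(P[...,2]>.118)&(P[...,2]<.148); b=near&(P[...,2]>.151)
for m in(f,b): print(np.median(P[m],0),m.sum(),cv2.minAreaRect((P[m][:,:2]*1000).astype(np.float32)))
uv=np.argwhere(d<.1); lo=uv.min(0)
s=cv2.imwrite('pics/w2.png',c['pixels'])
```

```text
[ 0.44460513 -0.06455202  0.33165139]
[ 0.44524658 -0.06764778  0.13629615] 1698 ((442.6434020996094, -64.01654052734375), (60.37071990966797, 61.14606857299805), 30.870893478393555)
[ 0.46813675 -0.07032656  0.42249801] 18555 ((447.87164306640625, -68.31694793701172), (46.458709716796875, 55.95500183105469), 83.06132507324219)
```

View pics/w2.png

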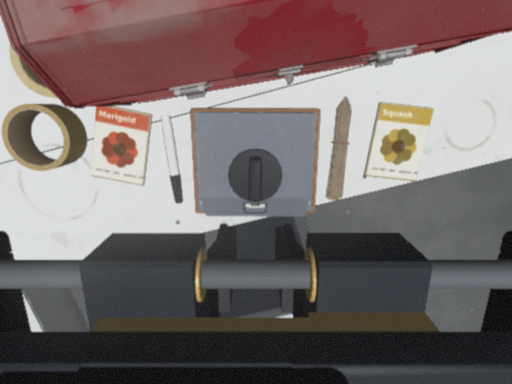

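```bash
python3 -c "
from h import *
print(workorder.hand_in())"
```

```text
the job is handed in; nothing more can be done
None
```

I turned the dial to 5 and handed the job in. The knob sprang up about 5.5 mm with its bar along the box axis, the robot let go, and everything round the box looked undisturbed; I never saw the digit in the window, and no verdict came back.

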